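# Set out the seasonings on the serving board

### The job

Set out the seasonings on the wooden serving board: build the pottery jars into a tower centred on the round cork mat, the largest jar at the bottom, the medium one on it and the small knobbed one on top, stand the salt shaker in the middle of the square slate coaster, and stand the pepper mill on the bare wood in the centre of the board, midway between mat and coaster. Everything stands upright, well centred, and the mug and the steel tin stay where they are.

Things in the scene. Friction and masses are not known exactly. Their poses are not given: they have to be found in the camera images.
- jar_large: Ochre glazed pottery jar with a thin dark painted band, round, smooth straight side, upright, loose, closed with its lid fixed on. Outer diameter 66 mm, height 50 mm, flat top. Told from the other two jars by its size. About 300 g. Origin: centre of the underside, z up. The lowest of the stacking jars.
- jar_medium: Ochre glazed pottery jar with a thin dark painted band, round, smooth straight side, upright, loose, closed with its lid fixed on. Outer diameter 56 mm, height 44 mm, flat top. Told from the other two jars by its size. About 220 g. Origin: centre of the underside, z up. The middle one of the stacking jars.
- jar_small: Ochre glazed pottery jar with a thin dark painted band, round, smooth straight side, upright, loose, closed with its lid fixed on. Outer diameter 46 mm, height 40 mm to the lid's top, plus a lid knob 14 mm high and 18 mm wide in the middle. Told from the other two jars by its size. About 150 g. Origin: centre of the underside, z up. The only jar with a knob: the topmost.
- mill: Turned dark wood pepper mill, upright, loose, 139 mm tall in all with a small steel ball on top; foot 50 mm in diameter, slimmer waist (34 to 40 mm) and a straight cylindrical head 42 mm in diameter between heights 84 and 122 mm, where it is best held. About 200 g. Origin: centre of the underside, z up.
- shaker: White ceramic salt shaker with a rounded steel cap, upright, loose, 40 mm in diameter, 75 mm tall (straight side up to 67 mm). About 150 g. Origin: centre of the underside, z up.
- board: Flat pale wooden serving board fixed to the worktop, 120 mm (its x) by 360 mm (its y, roughly across in front of the robot) and 12 mm thick. Carries the cork mat near one end and the slate coaster near the other, each 115 mm from the board's centre along its y, so its bare centre is midway between them. Origin: centre of the underside, z up.
- mat: Round cork mat, 90 mm in diameter, 5 mm thick, fixed on one end of the board (either end). Origin: centre of its underside, which lies on the board's top.
- coaster: Square dark grey slate coaster, 80 x 80 mm, 5 mm thick, fixed on the other end of the board. Origin: centre of its underside, which lies on the board's top.
- mug: White mug, 72 mm in diameter, 85 mm tall, with a handle; loose, standing beyond one end of the board. A bystander, to be left alone. Origin: centre of the underside.
- tin: Plain steel tin, 70 mm in diameter, 75 mm tall; loose, standing beyond the other end of the board. A bystander, to be left alone. Origin: centre of the underside.
Not all that is in view belongs to the job. What is shaped like the jar_large but blue, green or red is not meant.

How it is judged:
By the outcome, as a careful person would: the job done as asked, in the order asked, and still so for the second after the job is handed in, with the robot touching nothing.
It also fails if it takes over 131 s, if anything falls off the work surface, if the arm or the gripper's body presses on something with over 40 N, if the wrist force passes 120 N, or if a joint passes its speed limit or range.

### The arm

A 6-joint arm with a two-finger parallel gripper is mounted at the origin on the work surface. World frame = base frame: x ahead of the robot, y to its left, z up, the work surface at z = 0. Lengths are in m, angles in degrees, forces in N, time in s.
With the tool pointing down it reaches from about 0.3 to 0.75 m from the base axis. Payload 8.5 kg.
Tool frame: the origin (TCP) lies midway between the tips of the shut fingers; the grasp point (between the pads) lies 19 mm behind it; z points along the fingers, y is the line along which they close (so a half turn about z gives the same grasp; the last joint's range is limited). The gripper opens to 85 mm and grips with 20 to 120 N. Pads are 22 mm wide; open, the fingers measure 114 mm over their backs; the gripper's body (76 mm by 85 mm) begins 54 mm behind the grasp point. The pads swing forward as they close: fully open they stand 13 mm farther back than shut.
Start: joints at [54.013, 21.807, 74.336, -0, 83.858, -12.336], TCP at [0.221, 0.504, 0.231] pointing down, gripper open.
Joint ranges: [-178.18, 178.18], [-50.72, 133.34], [12.68, 142.11], [-81.47, 261.47], [9.98, 163.14], [-165.26, 165.26]. Speed limits (degrees/s): [136.94, 136.94, 180, 180, 180, 180].

### API

Orientations are given as a 3x3 rotation matrix whose columns are the frame's x, y, z axes.
In Python, from rig import env, get_image, close_job gives the robot as it stands.
- The arm moves only by the tool step_arm, never from a script. Its argument "targets" is a list of rows, each a list of 2 entries, a list of its own where there are three numbers: the shift along the tool's x, y, z as a fraction of full scale, then the turn, a rotation vector about the tool's x, y, z as a fraction of full scale. In form: [[[x, y, z], [wx, wy, wz]], ...]. A call has 1 to 10 rows; each row is the pose to reach, as a shift and turn from the pose commanded when the call began, along the tool's axes at that moment; what a row does not reach only later rows make up. Full scale, the value 1, is 0.3 m for a shift and 45 degrees for a turn. A row lasts 1/12 s, in which the tool goes at most 41.7 mm and 7.16 degrees, less where a joint would pass 70% of its speed; a pose out of reach is approached as far as the arm can. A call with a number of a shift or a turn outside -1 to 1 is refused whole. A call with a gripper value outside its range is refused whole. "jaw" is the finger opening in mm, from 0 to 85.4, set as the call begins (left out, the last holds). The fingers move at their own pace and stop on an object; "grip_force" is the grip in N (left out, the last holds). Time passes only in rows, so rows that repeat a pose let the fingers close. It gives the time, the measured TCP pose, the force, the opening and the grip force at its end, in the units of the state.
- env.observe(): the state, without advancing time (a new reading comes with each control period).
- get_image(name): name is "scene" or "top" or "wrist"; returns a dict with "img" (384x512x3 uint8, red, green, blue), "z_map" (384x512 float32, m along the optical axis (not along the pixel's ray), 0 where there is no reading), "intrinsics" (3x3 intrinsics, pixels), "rvec" (rotation vector, rad) and "tvec" (3), from world to camera coordinates, as OpenCV has them. Camera axes: x right, y down, z forward; pixel columns grow to the right and rows downward; lengths in m; the calibration is good to about 2 mm. A picture is of the moment at which its call begins.
- close_job(): hands the job in; it is judged then, once.
The state is a dict: "time_s": time; "q": joint angles; "qvel": joint speeds; "joint_efforts": joint torques, N m; "position": TCP position; "tool_rot": TCP orientation; "ft_force": force on the tool from outside, world axes, zero at the start; "wrist_torque": the same for the moment, N m; "grip_width": finger opening in m; "gripper_force": force on a finger pad.
Only numpy, scipy, OpenCV 4.12 (cv2) and the standard library are available. Lean on these libraries where they do the work, as an engineer would, in place of code of your own. Each camera call takes 0.05 s, during which the arm holds its last target. There are 200 camera calls.

## Working session

There is one attempt and no reset: what is moved stays moved. The work goes in short steps, Python scripts to look and compute and a tool call to move; the robot and the scene stay as the last step left them, time stands still between calls to the robot, and variables do not carry over. Pictures are saved under pics/ and viewed, at most 14 in all, crops included, and the job is handed in when it is done.

Besides the shell and the picture viewer there is one more tool, called after "Call:" as name(argument=value, ...) on one line, values as JSON. step_arm: Moves the arm, as the interface text tells. Its arguments: {"type":"object","properties":{"targets":{"type":"array","items":{"type":"array"}},"jaw":{"type":"number"},"grip_force":{"type":"number"}},"required":["targets"]}

```bash
ls; mkdir -p pics
python3 - <<'E'
from rig import env,get_image
import cv2,numpy as np
o=env.observe();print(o)
for n in("scene","top"):
    d=get_image(n);cv2.imwrite(f"pics/{n}0.png",cv2.cvtColor(d["img"],cv2.COLOR_RGB2BGR))
    R=cv2.Rodrigues(np.array(d["rvec"]))[0];print(n,np.round(-R.T@np.array(d["tvec"]).ravel(),3),np.round(R,3).tolist(),d["intrinsics"])
E
```

```text
pics
{'time_s': 0.0, 'q': array([ 5.40122746e+01,  2.18416115e+01,  7.43868818e+01, -1.21905182e-03,
        8.38570255e+01, -1.23369102e+01]), 'qvel': array([-0.06339924, -0.01083594,  0.04229013, -0.04127875,  0.05082712,
       -0.00236107]), 'joint_efforts': array([ 4.68146809e-04, -4.48471212e+01, -2.31277925e+01, -1.46359844e-04,
        4.80396469e-03,  1.17070419e-05]), 'position': array([0.22047412, 0.50354597, 0.23069342]), 'tool_rot': array([[-9.16008094e-01,  4.01158862e-01, -8.59943846e-04],
       [ 4.01159673e-01,  9.16007330e-01, -1.22014501e-03],
       [ 2.98242883e-04, -1.46263750e-03, -9.99998886e-01]]), 'ft_force': array([-0.53073206, -0.17317152,  0.41213539]), 'wrist_torque': array([-0.00030342, -0.02459017, -0.02705655]), 'gripper_force': 0.0, 'grip_width': 0.08553573913945242}
scene [ 0.839 -0.451  0.917] [[0.783, 0.622, -0.016], [0.529, -0.678, -0.511], [-0.329, 0.391, -0.86]] [[352.86051924   0.         251.0881598 ]
 [  0.         352.86051924 189.32305324]
 [  0.           0.           1.        ]]
top [ 0.324 -0.015  0.909] [[-0.012, -1.0, 0.02], [-0.982, 0.008, -0.189], [0.189, -0.022, -0.982]] [[348.36092311   0.         257.33807495]
 [  0.         348.36092311 191.18567181]
 [  0.           0.           1.        ]]
```

View pics/top0.png

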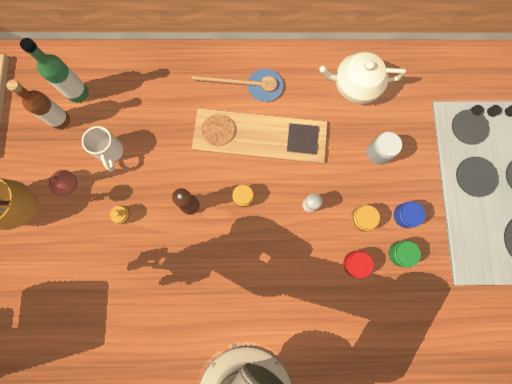

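View pics/scene0.png

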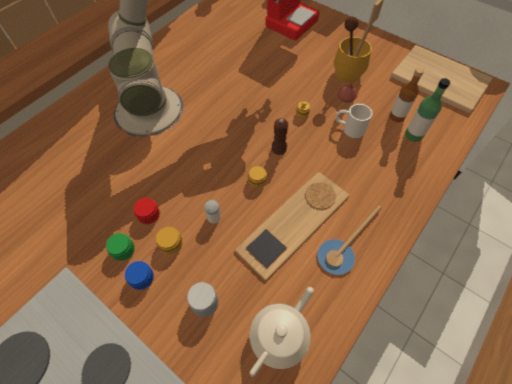

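The top view shows three ochre jars: (367,218) is the biggest, (243,195) is smaller, and (120,214) has a knob. The mill is at (185,200), the shaker at (313,203), the mat at (218,130) and the coaster at (303,139). The blue (410,215), green (405,254) and red (359,264) jars are decoys, because the jar meant is ochre. In the scene view the jars are at (168,240), (257,175) and (303,107). One enlarged crop will confirm this, alongside the measurement.

```bash
cat > h.py <<'E'
import numpy as np,cv2
from rig import env,get_image
def cam(n):
    d=get_image(n);R=cv2.Rodrigues(np.array(d["rvec"],float))[0];t=np.array(d["tvec"],float).ravel()
    return dict(img=d["img"],z=d["z_map"],K=np.array(d["intrinsics"]),R=R,c=-R.T@t,t=t)
def ray(C,uv):
    uv=np.atleast_2d(uv).astype(float);v=np.c_[uv,np.ones(len(uv))]@np.linalg.inv(C["K"]).T@C["R"]
    return v
def plane(C,uv,h):
    v=ray(C,uv);return C["c"]+v*((h-C["c"][2])/v[:,2])[:,None]
def tri(C1,p1,C2,p2):
    a=ray(C1,p1)[0];b=ray(C2,p2)[0];s=np.linalg.lstsq(np.c_[a,-b],C2["c"]-C1["c"],rcond=None)[0]
    P=C1["c"]+s[0]*a;Q=C2["c"]+s[1]*b;return (P+Q)/2,np.linalg.norm(P-Q)
def world(C):
    h,w=C["z"].shape;u,v=np.meshgrid(np.arange(w),np.arange(h))
    return (C["c"]+ray(C,np.c_[u.ravel(),v.ravel()])*C["z"].reshape(-1,1)).reshape(h,w,3)
def proj(C,P):
    p=C["K"]@(C["R"]@np.array(P,float)+C["t"]);return p[:2]/p[2]
def save(C,f,crop=None,s=1):
    im=C["img"]
    if crop: im=im[crop[1]:crop[3],crop[0]:crop[2]]
    cv2.imwrite(f,cv2.cvtColor(cv2.resize(im,None,fx=s,fy=s,interpolation=cv2.INTER_CUBIC),cv2.COLOR_RGB2BGR))
E
python3 - <<'E'
from h import *
T=cam("top");S=cam("scene")
def patch(C,c,s=3): 
    x,y,w,h=c;im=C["img"][y:y+h,x:x+w];return cv2.resize(im,(240,240),interpolation=cv2.INTER_CUBIC)
row=[patch(T,(335,180,100,100)),patch(T,(213,165,60,60)),patch(T,(90,184,60,60))]
row2=[patch(S,(110,190,100,100)),patch(S,(227,145,60,60)),patch(S,(273,77,60,60))]
cv2.imwrite("pics/crop1.png",cv2.cvtColor(np.vstack([np.hstack(row),np.hstack(row2)]),cv2.COLOR_RGB2BGR))
for n,C,pts in(("top",T,dict(L=(367,218),M=(243,195),S=(120,214),sh=(313,203),mill=(185,200),mat=(218,130),co=(303,139),mug=(103,145),tin=(384,148))),("scene",S,dict(L=(168,240),M=(257,175),S=(303,107),sh=(212,210),mill=(280,138),mat=(321,195),co=(266,248),mug=(356,120),tin=(202,298)))):
    W=world(C)
    for k,(u,v) in pts.items():
        P=W[v-22:v+23,max(u-22,0):u+23].reshape(-1,3);hsv=0
        P=P[np.isfinite(P).all(1)];c=W[v,u]
        Q=P[np.linalg.norm(P[:,:2]-c[:2],axis=1)<.05]; Q=Q[Q[:,2]>.02 if k not in("mat","co") else Q[:,2]>-.1]
        z=np.percentile(Q[:,2],97); q=Q[abs(Q[:,2]-z)<.004]
        print(n,k,c.round(3),"ztop",z.round(3),"top centre",((q.min(0)+q.max(0))/2).round(3),"ext",np.ptp(q,axis=0).round(3))
print(proj(T,[.22,.5,.2]),proj(T,[.22,.5,.2]),proj(S,[.0,0,0]))
E
```

```text
top L [ 0.419 -0.307  0.05 ] ztop 0.053 top centre [ 0.421 -0.308  0.051] ext [0.055 0.059 0.005]
top M [0.481 0.002 0.044] ztop 0.046 top centre [0.482 0.003 0.045] ext [0.049 0.048 0.006]
top S [0.436 0.309 0.038] ztop 0.054 top centre [0.437 0.314 0.053] ext [0.015 0.015 0.006]
top sh [ 0.454 -0.169  0.073] ztop 0.076 top centre [ 0.46  -0.172  0.075] ext [0.027 0.029 0.006]
top mill [0.455 0.131 0.128] ztop 0.136 top centre [0.463 0.141 0.136] ext [0.009 0.01  0.007]
top mat [0.665 0.069 0.015] ztop 0.02 top centre [0.664 0.068 0.019] ext [0.086 0.089 0.007]
top co [ 0.637 -0.16   0.017] ztop 0.019 top centre [ 0.638 -0.157  0.019] ext [0.085 0.083 0.007]
top mug [0.628 0.378 0.004] ztop 0.086 top centre [0.614 0.363 0.085] ext [0.068 0.067 0.006]
top tin [ 0.592 -0.353  0.077] ztop 0.077 top centre [ 0.604 -0.368  0.076] ext [0.062 0.062 0.006]
scene L [ 0.43  -0.313  0.047] ztop 0.051 top centre [ 0.423 -0.307  0.05 ] ext [0.059 0.058 0.006]
scene M [ 0.49  -0.006  0.048] ztop 0.045 top centre [0.485 0.003 0.044] ext [0.047 0.049 0.006]
scene S [0.44  0.31  0.036] ztop 0.052 top centre [0.441 0.312 0.051] ext [0.011 0.012 0.006]
scene sh [ 0.473 -0.181  0.07 ] ztop 0.074 top centre [ 0.463 -0.172  0.074] ext [0.03  0.031 0.007]
scene mill [0.474 0.128 0.075] ztop 0.131 top centre [0.468 0.143 0.13 ] ext [0.03  0.026 0.007]
scene mat [0.668 0.072 0.013] ztop 0.018 top centre [0.668 0.07  0.017] ext [0.089 0.088 0.006]
scene co [ 0.642 -0.16   0.017] ztop 0.018 top centre [ 0.645 -0.159  0.017] ext [0.091 0.085 0.006]
scene mug [0.62  0.327 0.079] ztop 0.084 top centre [0.616 0.347 0.083] ext [0.07  0.042 0.005]
scene tin [ 0.611 -0.371  0.074] ztop 0.076 top centre [ 0.606 -0.368  0.075] ext [0.062 0.063 0.006]
[-19.23692697 316.98546328] [-19.23692697 316.98546328] [148.09702254 109.33488048]
```

View pics/crop1.png

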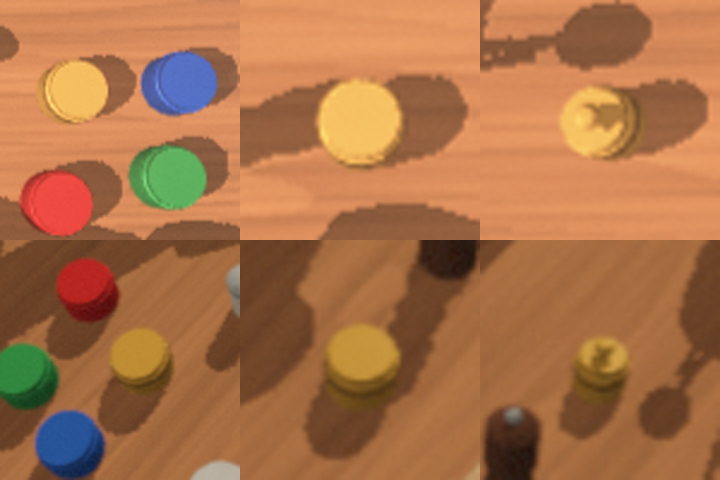

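The crop confirms it: the big ochre jar at top (367,218) has the decoys' size and shape but the right colour. The mid-size jar has a flat top, and the small one has a knob. I'll turn the tool square to the world (tool x = -X, y = +Y, z = -Z) while moving towards the jars.

Call:
step_arm(targets=[[[-0.13,-0.055,0],[0,0,-0.13]],[[-0.26,-0.11,0],[0,0,-0.26]],[[-0.39,-0.165,0],[0,0,-0.39]],[[-0.52,-0.22,0],[0,0,-0.5256]],[[-0.65,-0.28,0],[0,0,-0.5256]],[[-0.75,-0.32,0],[0,0,-0.5256]],[[-0.8,-0.34,0],[0,0,-0.5256]],[[-0.8,-0.34,0],[0,0,-0.5256]],[[-0.8,-0.34,0],[0,0,-0.5256]]], jaw=85, grip_force=40)

```text
time_s: 0.95
position: [0.3998, 0.3137, 0.2311]
tool_rot: [[-1.0, 0.002, -0.001], [0.002, 1.0, 0.0], [0.001, 0.0, -1.0]]
ft_force: [-0.6, 0.7, 0.0]
grip_width: 0.0846
gripper_force: 0.0
```

Run:
```python
from h import *
W=cam("wrist");save(W,"pics/w1.png");print(W["c"].round(3),W["R"].round(3).tolist(),W["K"].tolist());o=env.observe();print(o["time_s"],o["position"],o["tool_rot"].round(4).tolist(),o["q"])
for k,p in dict(S=(.439,.313,.04),mill=(.466,.142,.139)).items(): print(k,proj(W,p))
```

```text
[0.319 0.314 0.374] [[0.002, 1.0, 0.0], [0.951, -0.002, 0.31], [0.31, -0.0, -0.951]] [[292.722247968078, 0.0, 261.02974330925827], [0.0, 292.722247968078, 194.24729854583148], [0.0, 0.0, 1.0]]
1.0 [0.39914603 0.31430764 0.23119956] [[-1.0, 0.0003, -0.0006], [0.0003, 1.0, 0.0001], [0.0006, 0.0001, -1.0]] [ 2.48359664e+01  1.76094866e+01  8.08235385e+01  1.99128166e-02
  8.15987506e+01 -6.51513334e+01]
S [260.5670378  203.06560502]
mill [ 74.4036052  267.52154564]
```

View pics/w1.png

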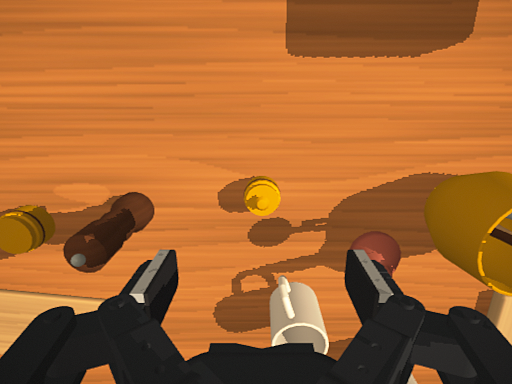

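The wrist camera shows S at (263,195), which agrees with the predicted (261,203). The mill's ball is at (78,258), and the medium jar is at the left edge, (22,228). Next I go on to the large jar.

Call:
step_arm(targets=[[[0,-0.12,0],[0,0,0]],[[0,-0.25,0],[0,0,0]],[[0,-0.38,0],[0,0,0]],[[0,-0.51,0],[0,0,0]],[[0,-0.64,0],[0,0,0]],[[0,-0.77,0],[0,0,0]],[[0,-0.88,0],[0,0,0]],[[0,-0.95,0],[0,0,0]],[[0,-1,0],[0,0,0]],[[0,-1,0],[0,0,0]]])

```text
time_s: 1.83
position: [0.3995, 0.0132, 0.2314]
tool_rot: [[-1.0, 0.001, 0.0], [0.001, 1.0, -0.0], [-0.0, -0.0, -1.0]]
ft_force: [-0.3, 0.1, 0.1]
grip_width: 0.0852
gripper_force: 0.0
```

```bash
cat >> h.py <<'E'
def top(C,xy,z,r,band=.005):
    """flat top near xy: pixels in the height band -> rays on plane z -> enclosing circle"""
    W=world(C);m=(np.linalg.norm(W[...,:2]-np.array(xy),axis=2)<r+.02)&(abs(W[...,2]-z)<band)&(C["z"]>0)
    m=m.astype(np.uint8);m=cv2.morphologyEx(m,cv2.MORPH_OPEN,np.ones((3,3)))if r>.015 else m
    v,u=np.nonzero(m)
    if len(u)<5:return None
    zz=np.median(W[m>0][:,2]);P=plane(C,np.c_[u,v],zz)[:,:2].astype(np.float32)
    c,R=cv2.minEnclosingCircle(P);return np.array(c).round(4),round(float(R),4),zz.round(4),P.mean(0).round(4),len(u)
def rep():
    o=env.observe();print("t",round(o["time_s"],2),"p",o["position"].round(4),"F",o["ft_force"].round(1),"w",round(o["grip_width"]*1e3,1),"g",round(o["gripper_force"],1));return o
E
python3 - <<'E'
from h import *
rep();W=cam("wrist");save(W,"pics/w2.png")
print("M",top(W,(.483,.003),.044,.028));print("mill",top(W,(.465,.142),.136,.008));print("shaker",top(W,(.461,-.172),.073,.012))
T=cam("top");S=cam("scene")
for n,C in(("t",T),("s",S)):
  for k,xy,z,r in(("L",(.422,-.307),.05,.033),("M",(.483,.003),.044,.028),("S",(.439,.313),.0535,.009),("mill",(.465,.142),.136,.008),("sh",(.461,-.172),.073,.012)):print(n,k,top(C,xy,z,r))
E
```

```text
t 1.83 p [0.3995 0.0132 0.2314] F [-0.3  0.1  0.1] w 85.2 g 0.0
M (array([0.48  , 0.0028]), 0.0258, np.float64(0.0439), array([0.4795, 0.0034], dtype=float32), 1169)
mill (array([0.4596, 0.1406]), 0.0077, np.float64(0.1365), array([0.4597, 0.1412], dtype=float32), 142)
shaker (array([ 0.4564, -0.1685]), 0.0194, np.float64(0.0728), array([ 0.4563, -0.1688], dtype=float32), 781)
t L (array([ 0.4211, -0.3076]), 0.0306, np.float64(0.05), array([ 0.421 , -0.3077], dtype=float32), 449)
t M None
t S (array([0.4366, 0.313 ]), 0.0086, np.float64(0.0519), array([0.4364, 0.313 ], dtype=float32), 39)
t mill None
t sh (array([ 0.4596, -0.1718]), 0.0194, np.float64(0.0724), array([ 0.4595, -0.1717], dtype=float32), 168)
s L (array([ 0.4235, -0.3085]), 0.0306, np.float64(0.0487), array([ 0.4239, -0.3075], dtype=float32), 364)
s M (array([0.4847, 0.0029]), 0.0257, np.float64(0.0422), array([0.4854, 0.0018], dtype=float32), 177)
s S (array([0.4404, 0.3118]), 0.0078, np.float64(0.0506), array([0.4399, 0.3126], dtype=float32), 13)
s mill (array([0.4649, 0.1426]), 0.006, np.float64(0.1341), array([0.4646, 0.1421], dtype=float32), 13)
s sh (array([ 0.4646, -0.1746]), 0.0184, np.float64(0.0715), array([ 0.4638, -0.1731], dtype=float32), 109)
```

Call:
step_arm(targets=[[[0,-0.12,0],[0,0,0]],[[0,-0.25,0],[0,0,0]],[[0,-0.38,0],[0,0,0]],[[0,-0.51,0],[0,0,0]],[[0,-0.64,0],[0,0,0]],[[0,-0.77,0],[0,0,0]],[[0,-0.88,0],[0,0,0]],[[0,-0.95,0],[0,0,0]],[[0,-1,0],[0,0,0]],[[0,-1,0],[0,0,0]]])

```text
time_s: 2.82
position: [0.4002, -0.287, 0.2309]
tool_rot: [[-1.0, 0.0, -0.0], [0.0, 1.0, 0.0], [0.0, 0.0, -1.0]]
ft_force: [0.3, 1.1, -0.2]
grip_width: 0.0851
gripper_force: 0.0
```

Run:
```python
from h import *
rep();W=cam("wrist");save(W,"pics/w3.png")
print("L",top(W,(.422,-.307),.05,.033));print("sh",top(W,(.461,-.172),.073,.012));print("blue",top(W,(.43,-.42),.05,.033))
T=cam("top");print(plane(T,[(410,213),(405,252),(359,264)],.05).round(3))
```

```text
t 2.82 p [ 0.4002 -0.287   0.2309] F [ 0.3  1.1 -0.2] w 85.1 g 0.0
L (array([ 0.4191, -0.3079]), 0.0303, np.float64(0.0501), array([ 0.4186, -0.3077], dtype=float32), 2000)
sh (array([ 0.4564, -0.1739]), 0.0192, np.float64(0.073), array([ 0.4565, -0.1736], dtype=float32), 758)
blue (array([ 0.4263, -0.4229]), 0.0311, np.float64(0.05), array([ 0.4262, -0.4227], dtype=float32), 1999)
[[ 0.43  -0.416  0.05 ]
 [ 0.334 -0.394  0.05 ]
 [ 0.307 -0.279  0.05 ]]
```

View pics/w3.png

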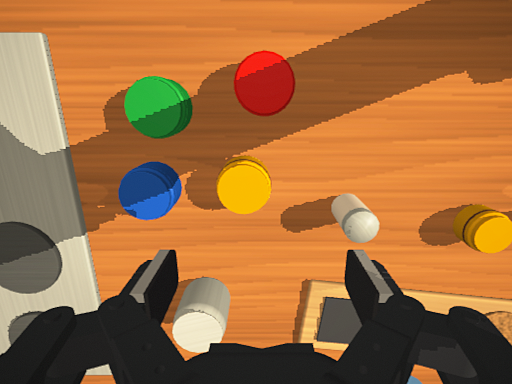

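The view shows L at (244,186), blue at (150,190), green at (157,106), red at (265,83) and the shaker at (350,218). There is clearance for closing along Y. I grasp L now.

Call:
step_arm(targets=[[[-0.063,-0.07,0.05],[0,0,0]],[[-0.063,-0.07,0.16],[0,0,0]],[[-0.063,-0.07,0.29],[0,0,0]],[[-0.063,-0.07,0.42],[0,0,0]],[[-0.063,-0.07,0.54],[0,0,0]],[[-0.063,-0.07,0.64],[0,0,0]],[[-0.063,-0.07,0.7],[0,0,0]],[[-0.063,-0.07,0.737],[0,0,0]],[[-0.063,-0.07,0.737],[0,0,0]],[[-0.063,-0.07,0.737],[0,0,0]]])

```text
time_s: 3.75
position: [0.4189, -0.3056, 0.0106]
tool_rot: [[-1.0, -0.002, -0.0], [-0.002, 1.0, 0.0], [0.0, 0.0, -1.0]]
ft_force: [-0.5, -0.1, 0.7]
grip_width: 0.0851
gripper_force: 0.0
```

Call:
step_arm(targets=[[[0,0,0],[0,0,0]],[[0,0,0],[0,0,0]],[[0,0,0],[0,0,0]],[[0,0,0],[0,0,0]],[[0,0,0],[0,0,0]],[[0,0,0],[0,0,0]],[[0,0,0],[0,0,0]],[[0,0,0],[0,0,0]]], jaw=50, grip_force=50)

```text
time_s: 4.42
position: [0.4192, -0.3071, 0.0121]
tool_rot: [[-1.0, -0.0, 0.002], [-0.0, 1.0, -0.002], [-0.002, -0.002, -1.0]]
ft_force: [1.3, 2.3, 8.0]
grip_width: 0.0646
gripper_force: 54.5
```

Call:
step_arm(targets=[[[0,0,-0.03],[0,0,0]],[[0,0,-0.09],[0,0,0]],[[0,0,-0.18],[0,0,0]],[[0,0,-0.28],[0,0,0]],[[0,0,-0.39],[0,0,0]],[[0,0,-0.5],[0,0,0]],[[0,0,-0.61],[0,0,0]],[[0,0,-0.7],[0,0,0]],[[0,0,-0.77],[0,0,0]],[[0,0,-0.8],[0,0,0]]])

```text
time_s: 5.25
position: [0.4187, -0.307, 0.2541]
tool_rot: [[-1.0, -0.0, 0.004], [-0.0, 1.0, -0.004], [-0.004, -0.004, -1.0]]
ft_force: [-0.3, -0.5, -2.0]
grip_width: 0.0643
gripper_force: 56.8
```

Call:
step_arm(targets=[[[-0.02,0.03,0],[0,0,0]],[[-0.05,0.08,0],[0,0,0]],[[-0.09,0.14,0],[0,0,0]],[[-0.14,0.22,0],[0,0,0]],[[-0.2,0.31,0],[0,0,0]],[[-0.26,0.41,0],[0,0,0]],[[-0.32,0.51,0],[0,0,0]],[[-0.38,0.6,0],[0,0,0]],[[-0.43,0.68,0],[0,0,0]],[[-0.47,0.74,0],[0,0,0]]])

```text
time_s: 6.08
position: [0.5597, -0.0816, 0.2483]
tool_rot: [[-1.0, -0.002, -0.003], [-0.002, 1.0, 0.002], [0.003, 0.002, -1.0]]
ft_force: [-1.1, -0.7, -3.0]
grip_width: 0.0641
gripper_force: 56.7
```

Run:
```python
from h import *
rep();W=cam("wrist");save(W,"pics/w4.png")
```

```text
t 6.08 p [ 0.5597 -0.0816  0.2483] F [-1.1 -0.7 -3. ] w 64.1 g 56.7
```

Call:
step_arm(targets=[[[-0.03,0.05,0],[0,0,0]],[[-0.08,0.12,0],[0,0,0]],[[-0.13,0.2,0],[0,0,0]],[[-0.18,0.28,0],[0,0,0]],[[-0.23,0.36,0],[0,0,0]],[[-0.28,0.43,0],[0,0,0]],[[-0.31,0.48,0],[0,0,0]],[[-0.33,0.51,0],[0,0,0]],[[-0.34,0.51,0],[0,0,0]],[[-0.34,0.51,0],[0,0,0]]])

```text
time_s: 6.97
position: [0.6614, 0.0681, 0.249]
tool_rot: [[-1.0, -0.0, -0.002], [-0.0, 1.0, -0.0], [0.002, -0.0, -1.0]]
ft_force: [0.9, -0.6, -3.1]
grip_width: 0.0643
gripper_force: 56.7
```

Run:
```python
from h import *
rep();W=cam("wrist");save(W,"pics/w5.png")
print("mat",top(W,(.664,.068),.017,.045,.004));print("co",top(W,(.64,-.158),.017,.056,.004))
```

```text
t 6.97 p [0.6614 0.0681 0.249 ] F [ 0.9 -0.6 -3.1] w 64.3 g 56.7
mat (array([0.6643, 0.0706]), 0.0455, np.float64(0.0172), array([0.6622, 0.0706], dtype=float32), 3541)
co (array([ 0.6366, -0.1566]), 0.0559, np.float64(0.0171), array([ 0.6365, -0.1567], dtype=float32), 3966)
```

View pics/w5.png

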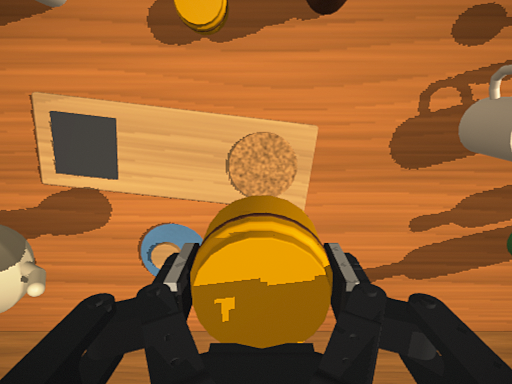

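The mat is at (262,165) and the coaster at (84,145). The held jar is centred at (262,280). I'll check the mat by colour and the jar's position in the hand.

```bash
cat >> h.py <<'E'
def mat(C,h=.017,xy=(.664,.07)):
    """cork by texture/colour: darker, less yellow-bright than the board"""
    g=cv2.GaussianBlur(C["img"],(5,5),0).astype(int);W=world(C)
    near=(np.linalg.norm(W[...,:2]-np.array(xy),axis=2)<.055)&(abs(W[...,2]-.0145)<.006)
    m=(near&(g[...,0]<np.median(g[near][:,0])+18)&(W[...,2]>.0145)).astype(np.uint8)
    m=cv2.morphologyEx(cv2.morphologyEx(m,cv2.MORPH_CLOSE,np.ones((7,7))),cv2.MORPH_OPEN,np.ones((5,5)))
    c=max(cv2.findContours(m,0,cv2.CHAIN_APPROX_NONE)[0],key=cv2.contourArea)[:,0]
    P=plane(C,c,h)[:,:2];e=cv2.fitEllipse(P.astype(np.float32));hull=cv2.minEnclosingCircle(P.astype(np.float32))
    return np.round(e[0],4),np.round(e[1],4),np.round(hull[0],4),round(hull[1],4)
E
python3 - <<'E'
from h import *
o=rep();W=cam("wrist");T=cam("top")
print(mat(W),mat(T))
for z in(.284,.287,.290):print("jar",z,top(W,(.66,.068),z,.033,.003))
E
```

```text
t 7.02 p [0.6612 0.0674 0.2494] F [ 0.5 -0.1 -1.1] w 64.1 g 56.7
(array([0.6634, 0.0702]), array([0.0855, 0.089 ]), array([0.6657, 0.0691]), 0.0467) (array([0.6634, 0.0582]), array([0.0683, 0.0901]), array([0.6642, 0.0639]), 0.0459)
jar 0.284 (array([0.6544, 0.0676]), 0.0458, np.float64(0.2841), array([0.6453, 0.0667], dtype=float32), 1366)
jar 0.287 (array([0.6532, 0.0676]), 0.045, np.float64(0.2873), array([0.6584, 0.0675], dtype=float32), 13187)
jar 0.29 (array([0.6525, 0.0676]), 0.0398, np.float64(0.2876), array([0.6556, 0.0689], dtype=float32), 3251)
```

Call:
step_arm(targets=[[[-0.01,0.01,0.04],[0,0,0]],[[-0.01,0.01,0.12],[0,0,0]],[[-0.01,0.01,0.22],[0,0,0]],[[-0.01,0.01,0.33],[0,0,0]],[[-0.01,0.01,0.44],[0,0,0]],[[-0.01,0.01,0.54],[0,0,0]],[[-0.01,0.01,0.62],[0,0,0]],[[-0.01,0.01,0.68],[0,0,0]],[[-0.01,0.01,0.715],[0,0,0]],[[-0.01,0.01,0.715],[0,0,0]]])

```text
time_s: 7.95
position: [0.6631, 0.0708, 0.0329]
tool_rot: [[-1.0, 0.001, -0.005], [0.001, 1.0, 0.0], [0.005, 0.0, -1.0]]
ft_force: [0.3, -0.1, -2.6]
grip_width: 0.0646
gripper_force: 56.6
```

Call:
step_arm(targets=[[[0,0,0.005],[0,0,0]],[[0,0,0.01],[0,0,0]],[[0,0,0.014],[0,0,0]],[[0,0,0.017],[0,0,0]],[[0,0,0.019],[0,0,0]],[[0,0,0.019],[0,0,0]],[[0,0,0.019],[0,0,0]]])

```text
time_s: 8.53
position: [0.6645, 0.0711, 0.0303]
tool_rot: [[-1.0, -0.0, 0.0], [-0.0, 1.0, -0.0], [-0.0, -0.0, -1.0]]
ft_force: [-0.1, 0.3, -1.9]
grip_width: 0.0642
gripper_force: 56.7
```

Call:
step_arm(targets=[[[0,0,0.003],[0,0,0]],[[0,0,0.005],[0,0,0]],[[0,0,0.006],[0,0,0]],[[0,0,0.006],[0,0,0]],[[0,0,0.006],[0,0,0]]])

```text
time_s: 8.95
position: [0.6646, 0.0711, 0.0292]
tool_rot: [[-1.0, -0.0, 0.001], [-0.0, 1.0, -0.0], [-0.001, -0.0, -1.0]]
ft_force: [-2.8, 0.4, 6.0]
grip_width: 0.0641
gripper_force: 57.4
```

Call:
step_arm(targets=[[[0,0,0],[0,0,0]],[[0,0,0],[0,0,0]],[[0,0,0],[0,0,0]],[[0,0,0],[0,0,0]],[[0,0,0],[0,0,0]],[[0,0,0],[0,0,0]],[[0,0,0],[0,0,0]]], jaw=85)

```text
time_s: 9.53
position: [0.6645, 0.0711, 0.0282]
tool_rot: [[-1.0, -0.0, -0.0], [-0.0, 1.0, 0.0], [0.0, 0.0, -1.0]]
ft_force: [0.2, 0.8, 0.4]
grip_width: 0.0851
gripper_force: 0.0
```

Call:
step_arm(targets=[[[0,0,-0.03],[0,0,0]],[[0,0,-0.1],[0,0,0]],[[0,0,-0.2],[0,0,0]],[[0,0,-0.32],[0,0,0]],[[0,0,-0.44],[0,0,0]],[[0,0,-0.56],[0,0,0]],[[0,0,-0.66],[0,0,0]],[[0,0,-0.72],[0,0,0]],[[0,0,-0.735],[0,0,0]],[[0,0,-0.735],[0,0,0]]])

```text
time_s: 10.37
position: [0.6646, 0.0711, 0.2502]
tool_rot: [[-1.0, -0.0, 0.003], [-0.0, 1.0, -0.0], [-0.003, -0.0, -1.0]]
ft_force: [0.1, 0.4, -0.5]
grip_width: 0.0847
gripper_force: 0.0
```

Run:
```python
from h import *
o=rep();W=cam("wrist");save(W,"pics/w6.png")
print("L",top(W,(.664,.07),.067,.033));print(mat(W));print("co",top(W,(.64,-.158),.017,.056,.004))
```

```text
t 10.37 p [0.6646 0.0711 0.2502] F [ 0.1  0.4 -0.5] w 84.7 g 0.0
L (array([0.665 , 0.0718]), 0.03, np.float64(0.0672), array([0.6644, 0.0717], dtype=float32), 2063)
(array([0.6641, 0.0706]), array([0.0815, 0.0834]), array([0.6613, 0.0703]), 0.0455)
co (array([ 0.6379, -0.1568]), 0.056, np.float64(0.0172), array([ 0.6365, -0.1567], dtype=float32), 3972)
```

Call:
step_arm(targets=[[[0.05,-0.015,0],[0,0,0]],[[0.15,-0.045,0],[0,0,0]],[[0.27,-0.08,0],[0,0,0]],[[0.39,-0.12,0],[0,0,0]],[[0.51,-0.155,0],[0,0,0]],[[0.62,-0.19,0],[0,0,0]],[[0.7,-0.215,0],[0,0,0]],[[0.74,-0.227,0],[0,0,0]],[[0.75,-0.227,0],[0,0,0]],[[0.75,-0.227,0],[0,0,0]]])

```text
time_s: 11.25
position: [0.4388, 0.0031, 0.2479]
tool_rot: [[-1.0, 0.001, -0.002], [0.001, 1.0, 0.001], [0.002, 0.001, -1.0]]
ft_force: [-0.4, -0.1, -0.1]
grip_width: 0.0853
gripper_force: 0.0
```

Run:
```python
from h import *
o=rep();W=cam("wrist");save(W,"pics/w7.png")
print("M",top(W,(.48,.003),.044,.028));print("L",top(W,(.664,.07),.067,.033))
T=cam("top");print("L top",top(T,(.666,.07),.067,.033),"mat",mat(T))
```

```text
t 11.25 p [0.4388 0.0031 0.2479] F [-0.4 -0.1 -0.1] w 85.3 g 0.0
M (array([0.4803, 0.0033]), 0.0254, np.float64(0.044), array([0.4798, 0.0033], dtype=float32), 1175)
L (array([0.6634, 0.0708]), 0.0315, np.float64(0.0667), array([0.66  , 0.0722], dtype=float32), 1123)Traceback (most recent call last):
  File "<stdin>", line 4, in <module>
  File "h.py", line 39, in mat
    c=max(cv2.findContours(m,0,cv2.CHAIN_APPROX_NONE)[0],key=cv2.contourArea)[:,0]
      ~~~^^^^^^^^^^^^^^^^^^^^^^^^^^^^^^^^^^^^^^^^^^^^^^^^^^^^^^^^^^^^^^^^^^^^
ValueError: max() iterable argument is empty
```

View pics/w6.png

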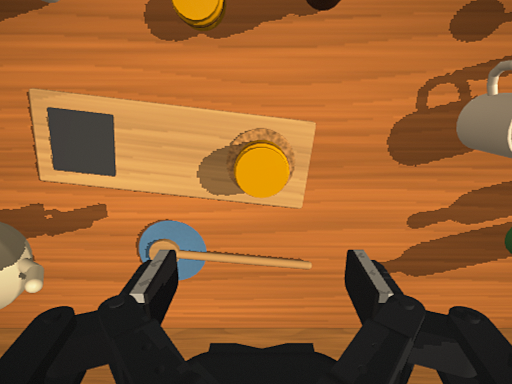

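L stands on the mat at (262,170), within about 1.5 mm of the mat's centre. Now the medium jar.

Call:
step_arm(targets=[[[-0.07,0,0.05],[0,0,0]],[[-0.137,0,0.15],[0,0,0]],[[-0.137,0,0.27],[0,0,0]],[[-0.137,0,0.39],[0,0,0]],[[-0.137,0,0.51],[0,0,0]],[[-0.137,0,0.63],[0,0,0]],[[-0.137,0,0.72],[0,0,0]],[[-0.137,0,0.78],[0,0,0]],[[-0.137,0,0.803],[0,0,0]],[[-0.137,0,0.803],[0,0,0]]])

```text
time_s: 12.18
position: [0.4804, 0.0033, 0.006]
tool_rot: [[-1.0, -0.0, -0.003], [-0.0, 1.0, 0.001], [0.003, 0.001, -1.0]]
ft_force: [-0.7, -0.1, -0.3]
grip_width: 0.0848
gripper_force: 0.0
```

Call:
step_arm(targets=[[[0,0,0],[0,0,0]],[[0,0,0],[0,0,0]],[[0,0,0],[0,0,0]],[[0,0,0],[0,0,0]],[[0,0,0],[0,0,0]],[[0,0,0],[0,0,0]],[[0,0,0],[0,0,0]],[[0,0,0],[0,0,0]]], jaw=40, grip_force=45)

```text
time_s: 12.85
position: [0.4814, 0.0028, 0.0093]
tool_rot: [[-1.0, -0.0, 0.003], [-0.0, 1.0, -0.001], [-0.003, -0.001, -1.0]]
ft_force: [-0.5, 0.4, 5.4]
grip_width: 0.0541
gripper_force: 47.9
```

Call:
step_arm(targets=[[[0,0,-0.03],[0,0,0]],[[0,0,-0.09],[0,0,0]],[[0,0,-0.18],[0,0,0]],[[0,0,-0.28],[0,0,0]],[[0,0,-0.39],[0,0,0]],[[0,0,-0.5],[0,0,0]],[[0,0,-0.61],[0,0,0]],[[0,0,-0.7],[0,0,0]],[[0,0,-0.77],[0,0,0]],[[0,0,-0.8],[0,0,0]]])

```text
time_s: 13.68
position: [0.4809, 0.003, 0.2518]
tool_rot: [[-1.0, -0.0, 0.006], [-0.0, 1.0, -0.001], [-0.006, -0.001, -1.0]]
ft_force: [0.2, 0.7, -1.8]
grip_width: 0.0545
gripper_force: 48.3
```

Call:
step_arm(targets=[[[-0.03,0.01,0],[0,0,0]],[[-0.09,0.03,0],[0,0,0]],[[-0.17,0.06,0],[0,0,0]],[[-0.26,0.1,0],[0,0,0]],[[-0.36,0.135,0],[0,0,0]],[[-0.46,0.17,0],[0,0,0]],[[-0.54,0.2,0],[0,0,0]],[[-0.59,0.22,0],[0,0,0]],[[-0.613,0.228,0],[0,0,0]],[[-0.613,0.228,0],[0,0,0]]])

```text
time_s: 14.52
position: [0.6655, 0.0723, 0.2446]
tool_rot: [[-1.0, -0.001, -0.004], [-0.001, 1.0, 0.0], [0.004, 0.0, -1.0]]
ft_force: [0.1, 0.1, -2.1]
grip_width: 0.0543
gripper_force: 48.2
```

Run:
```python
from h import *
o=rep();W=cam("wrist");save(W,"pics/w8.png");z=o["position"][2]
print("L",top(W,(.665,.0715),.067,.033))
for h in(.033,.035,.037):print("M held",h,top(W,(.665,.0715),z+h,.028,.002))
```

```text
t 14.52 p [0.6655 0.0723 0.2446] F [ 0.1  0.1 -2.1] w 54.3 g 48.2
L (array([0.6648, 0.0716]), 0.0301, np.float64(0.0671), array([0.6643, 0.0717], dtype=float32), 2137)
M held 0.033 (array([0.657 , 0.0724]), 0.0402, np.float64(0.279), array([0.6644, 0.07  ], dtype=float32), 2373)
M held 0.035 (array([0.6578, 0.0724]), 0.0406, np.float64(0.2793), array([0.6635, 0.0725], dtype=float32), 8779)
M held 0.037 (array([0.6534, 0.0724]), 0.0336, np.float64(0.2815), array([0.654 , 0.0762], dtype=float32), 144)
```

Call:
step_arm(targets=[[[0,0,0.04],[0,0,0]],[[0,0,0.1],[0,0,0]],[[0,0,0.18],[0,0,0]],[[0,0,0.26],[0,0,0]],[[0,0,0.34],[0,0,0]],[[0,0,0.42],[0,0,0]],[[0,0,0.48],[0,0,0]],[[0,0,0.525],[0,0,0]],[[0,0,0.54],[0,0,0]],[[0,0,0.54],[0,0,0]]])

```text
time_s: 15.4
position: [0.6634, 0.0713, 0.0845]
tool_rot: [[-1.0, 0.0, -0.003], [0.0, 1.0, 0.0], [0.003, 0.0, -1.0]]
ft_force: [-0.3, -0.7, -0.9]
grip_width: 0.0549
gripper_force: 48.2
```

Call:
step_arm(targets=[[[0,0,0],[0,0,0]],[[0,0,0],[0,0,0]],[[0,0,0],[0,0,0]]])

```text
time_s: 15.65
position: [0.6648, 0.0713, 0.087]
tool_rot: [[-1.0, 0.0, 0.002], [0.0, 1.0, -0.0], [-0.002, -0.0, -1.0]]
ft_force: [0.1, -0.3, -1.1]
grip_width: 0.0544
gripper_force: 48.2
```

Lowering about 9 to 10 mm to contact.

Call:
step_arm(targets=[[[0,0,0.008],[0,0,0]],[[0,0,0.016],[0,0,0]],[[0,0,0.023],[0,0,0]],[[0,0,0.028],[0,0,0]],[[0,0,0.032],[0,0,0]],[[0,0,0.032],[0,0,0]],[[0,0,0.032],[0,0,0]]])

```text
time_s: 16.23
position: [0.6645, 0.0714, 0.0764]
tool_rot: [[-1.0, -0.0, 0.0], [-0.0, 1.0, -0.0], [-0.0, -0.0, -1.0]]
ft_force: [-1.1, 0.1, 0.2]
grip_width: 0.0543
gripper_force: 48.4
```

Call:
step_arm(targets=[[[0,0,0.002],[0,0,0]],[[0,0,0.004],[0,0,0]],[[0,0,0.005],[0,0,0]],[[0,0,0.005],[0,0,0]]])

```text
time_s: 16.57
position: [0.6647, 0.0714, 0.0764]
tool_rot: [[-1.0, -0.0, 0.002], [-0.0, 1.0, -0.0], [-0.002, -0.0, -1.0]]
ft_force: [-5.1, -0.4, 10.0]
grip_width: 0.0545
gripper_force: 49.5
```

Call:
step_arm(targets=[[[0,0,-0.003],[0,0,0]],[[0,0,-0.003],[0,0,0]],[[0,0,-0.003],[0,0,0]],[[0,0,-0.003],[0,0,0]],[[0,0,-0.003],[0,0,0]],[[0,0,-0.003],[0,0,0]],[[0,0,-0.003],[0,0,0]]], jaw=85)

```text
time_s: 17.15
position: [0.6645, 0.0714, 0.0755]
tool_rot: [[-1.0, 0.0, -0.0], [0.0, 1.0, -0.0], [0.0, -0.0, -1.0]]
ft_force: [-0.0, 0.4, -0.0]
grip_width: 0.085
gripper_force: 0.0
```

Call:
step_arm(targets=[[[0,0,-0.03],[0,0,0]],[[0,0,-0.1],[0,0,0]],[[0,0,-0.2],[0,0,0]],[[0,0,-0.32],[0,0,0]],[[0,0,-0.44],[0,0,0]],[[0,0,-0.53],[0,0,0]],[[0,0,-0.58],[0,0,0]],[[0,0,-0.6],[0,0,0]],[[0,0,-0.6],[0,0,0]],[[0,0,-0.6],[0,0,0]]])

```text
time_s: 17.98
position: [0.6642, 0.0714, 0.2547]
tool_rot: [[-1.0, -0.0, -0.001], [-0.0, 1.0, 0.0], [0.001, 0.0, -1.0]]
ft_force: [-0.2, 0.2, 0.0]
grip_width: 0.085
gripper_force: 0.0
```

Run:
```python
from h import *
o=rep();W=cam("wrist");save(W,"pics/w9.png")
print("M",top(W,(.665,.0715),.111,.028))
```

```text
t 17.98 p [0.6642 0.0714 0.2547] F [-0.2  0.2  0. ] w 85.0 g 0.0
M (array([0.6636, 0.0716]), 0.0252, np.float64(0.1111), array([0.6632, 0.0719], dtype=float32), 1805)
```

Call:
step_arm(targets=[[[0.04,0.035,0],[0,0,0]],[[0.12,0.11,0],[0,0,0]],[[0.22,0.2,0],[0,0,0]],[[0.32,0.29,0],[0,0,0]],[[0.42,0.38,0],[0,0,0]],[[0.52,0.47,0],[0,0,0]],[[0.62,0.56,0],[0,0,0]],[[0.71,0.65,0],[0,0,0]],[[0.77,0.73,0],[0,0,0]],[[0.8,0.79,0],[0,0,0]]])

```text
time_s: 18.87
position: [0.4215, 0.3099, 0.2547]
tool_rot: [[-1.0, -0.002, -0.003], [-0.002, 1.0, -0.001], [0.003, -0.001, -1.0]]
ft_force: [-1.1, -0.2, -0.8]
grip_width: 0.0845
gripper_force: 0.0
```

Call:
step_arm(targets=[[[0,0.02,0.03],[0,0,0]],[[0,0.02,0.06],[0,0,0]],[[0,0.02,0.06],[0,0,0]],[[0,0.02,0.06],[0,0,0]]])

```text
time_s: 19.2
position: [0.4248, 0.3133, 0.2362]
tool_rot: [[-1.0, 0.001, -0.003], [0.001, 1.0, -0.001], [0.003, -0.001, -1.0]]
ft_force: [0.6, 0.4, 0.3]
grip_width: 0.0853
gripper_force: 0.0
```

Run:
```python
from h import *
o=rep();W=cam("wrist");save(W,"pics/w10.png")
print("S knob",top(W,(.437,.313),.0535,.009));print("S lid",top(W,(.437,.313),.040,.023,.003))
```

```text
t 19.2 p [0.4248 0.3133 0.2362] F [0.6 0.4 0.3] w 85.3 g 0.0
S knob (array([0.4349, 0.315 ]), 0.0088, np.float64(0.0524), array([0.435 , 0.3149], dtype=float32), 169)
S lid (array([0.4355, 0.3149]), 0.02, np.float64(0.0401), array([0.4345, 0.315 ], dtype=float32), 658)
```

View pics/w9.png

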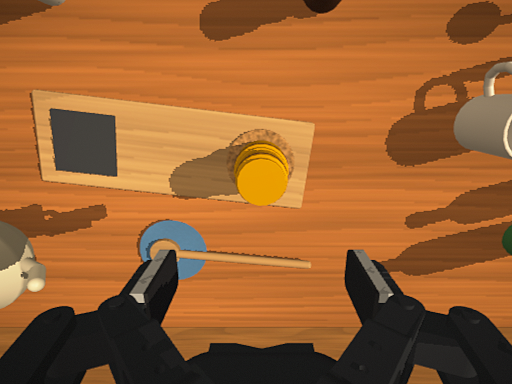

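M is centred on L at (262,180). Before reaching for S I'll check the free space around it, since the ochre vase is close.

Run:
```python
from h import *
for n in("wrist","scene","top"):
    W=world(cam(n));d=np.linalg.norm(W[...,:2]-[.435,.315],axis=2)
    q=W[(d>.035)&(d<.16)&(W[...,2]>.01)&(W[...,2]<.22)]
    if n=="wrist": q=q[q[:,0]<.50]
    print(n,len(q))
    dq=np.linalg.norm(q[:,:2]-[.435,.315],axis=1)
    for i in np.argsort(dq)[:400:60]:print(q[i].round(3),dq[i].round(3))
```

```text
wrist 1890
[0.498 0.439 0.025] 0.139
[0.494 0.446 0.032] 0.143
[0.492 0.45  0.036] 0.147
[0.497 0.451 0.04 ] 0.149
[0.462 0.167 0.024] 0.15
[0.487 0.457 0.029] 0.152
[0.46  0.165 0.109] 0.153
scene 258
[0.548 0.338 0.05 ] 0.116
[0.571 0.347 0.023] 0.14
[0.517 0.439 0.036] 0.149
[0.587 0.342 0.062] 0.155
[0.585 0.368 0.084] 0.159
top 475
[0.546 0.338 0.052] 0.113
[0.564 0.34  0.069] 0.132
[0.517 0.432 0.022] 0.143
[0.522 0.436 0.036] 0.149
[0.582 0.347 0.035] 0.151
[0.512 0.447 0.047] 0.153
[0.447 0.161 0.023] 0.155
```

Clear for more than 110 mm all round.

Call:
step_arm(targets=[[[-0.034,0.006,0.05],[0,0,0]],[[-0.034,0.006,0.15],[0,0,0]],[[-0.034,0.006,0.27],[0,0,0]],[[-0.034,0.006,0.39],[0,0,0]],[[-0.034,0.006,0.51],[0,0,0]],[[-0.034,0.006,0.62],[0,0,0]],[[-0.034,0.006,0.7],[0,0,0]],[[-0.034,0.006,0.75],[0,0,0]],[[-0.034,0.006,0.765],[0,0,0]],[[-0.034,0.006,0.765],[0,0,0]]])

```text
time_s: 20.23
position: [0.4347, 0.3158, 0.0075]
tool_rot: [[-1.0, 0.001, -0.001], [0.001, 1.0, -0.001], [0.001, -0.001, -1.0]]
ft_force: [0.2, -0.2, 0.2]
grip_width: 0.0852
gripper_force: 0.0
```

Call:
step_arm(targets=[[[0,0,0],[0,0,0]],[[0,0,0],[0,0,0]],[[0,0,0],[0,0,0]],[[0,0,0],[0,0,0]],[[0,0,0],[0,0,0]],[[0,0,0],[0,0,0]],[[0,0,0],[0,0,0]],[[0,0,0],[0,0,0]],[[0,0,0],[0,0,0]]], jaw=30, grip_force=40)

```text
time_s: 20.98
position: [0.4352, 0.3163, 0.0095]
tool_rot: [[-1.0, -0.0, 0.002], [-0.0, 1.0, 0.001], [-0.002, 0.001, -1.0]]
ft_force: [-0.8, -1.0, 7.7]
grip_width: 0.0447
gripper_force: 40.5
```

Call:
step_arm(targets=[[[0,0,-0.03],[0,0,0]],[[0,0,-0.09],[0,0,0]],[[0,0,-0.18],[0,0,0]],[[0,0,-0.28],[0,0,0]],[[0,0,-0.39],[0,0,0]],[[0,0,-0.5],[0,0,0]],[[0,0,-0.61],[0,0,0]],[[0,0,-0.7],[0,0,0]],[[0,0,-0.77],[0,0,0]],[[0,0,-0.8],[0,0,0]]])

```text
time_s: 21.82
position: [0.4349, 0.3164, 0.252]
tool_rot: [[-1.0, -0.0, 0.005], [-0.0, 1.0, 0.002], [-0.005, 0.002, -1.0]]
ft_force: [0.5, -1.2, -0.6]
grip_width: 0.0443
gripper_force: 41.6
```

Call:
step_arm(targets=[[[-0.03,-0.03,0],[0,0,0]],[[-0.09,-0.1,0],[0,0,0]],[[-0.17,-0.18,0],[0,0,0]],[[-0.26,-0.27,0],[0,0,0]],[[-0.35,-0.37,0],[0,0,0]],[[-0.44,-0.47,0],[0,0,0]],[[-0.53,-0.56,0],[0,0,0]],[[-0.61,-0.65,0],[0,0,0]],[[-0.68,-0.73,0],[0,0,0]],[[-0.73,-0.78,0],[0,0,0]]])

```text
time_s: 22.65
position: [0.6549, 0.0784, 0.2457]
tool_rot: [[-1.0, 0.003, -0.003], [0.003, 1.0, -0.0], [0.003, -0.0, -1.0]]
ft_force: [0.1, 0.7, -1.6]
grip_width: 0.0446
gripper_force: 41.5
```

Call:
step_arm(targets=[[[-0.025,-0.025,0],[0,0,0]],[[-0.034,-0.036,0],[0,0,0]],[[-0.034,-0.036,0],[0,0,0]],[[-0.034,-0.036,0],[0,0,0]],[[-0.034,-0.036,0],[0,0,0]]])

```text
time_s: 23.07
position: [0.6631, 0.0726, 0.2484]
tool_rot: [[-1.0, -0.002, -0.0], [-0.002, 1.0, 0.0], [0.0, 0.0, -1.0]]
ft_force: [-0.2, 1.1, -1.7]
grip_width: 0.0443
gripper_force: 41.5
```

Run:
```python
from h import *
o=rep();W=cam("wrist");save(W,"pics/w11.png");z=o["position"][2]
print("M",top(W,(.664,.0715),.111,.028))
for h in(.028,.0305,.033,.043):print("S held",h,top(W,(.665,.0715),z+h,.023,.002))
```

```text
t 23.07 p [0.6631 0.0726 0.2484] F [-0.2  1.1 -1.7] w 44.3 g 41.5
M (array([0.6637, 0.0723]), 0.0253, np.float64(0.1111), array([0.6633, 0.0717], dtype=float32), 1880)
S held 0.028 (array([0.6559, 0.0728]), 0.0355, np.float64(0.2764), array([0.6492, 0.0739], dtype=float32), 454)
S held 0.0305 (array([0.6561, 0.0721]), 0.0342, np.float64(0.2788), array([0.6598, 0.0726], dtype=float32), 4102)
S held 0.033 (array([0.655 , 0.0727]), 0.0355, np.float64(0.2812), array([0.6543, 0.0722], dtype=float32), 295)
S held 0.043 (array([0.6501, 0.0746]), 0.0329, np.float64(0.2917), array([0.6608, 0.0727], dtype=float32), 953)
```

Call:
step_arm(targets=[[[-0.003,-0.002,0.03],[0,0,0]],[[-0.003,-0.002,0.08],[0,0,0]],[[-0.003,-0.002,0.14],[0,0,0]],[[-0.003,-0.002,0.21],[0,0,0]],[[-0.003,-0.002,0.28],[0,0,0]],[[-0.003,-0.002,0.34],[0,0,0]],[[-0.003,-0.002,0.38],[0,0,0]],[[-0.003,-0.002,0.4],[0,0,0]],[[-0.003,-0.002,0.4],[0,0,0]],[[-0.003,-0.002,0.4],[0,0,0]]])

```text
time_s: 23.95
position: [0.6648, 0.071, 0.1285]
tool_rot: [[-1.0, -0.0, 0.0], [-0.0, 1.0, -0.0], [-0.0, -0.0, -1.0]]
ft_force: [-0.1, -0.3, -0.4]
grip_width: 0.0444
gripper_force: 41.5
```

Call:
step_arm(targets=[[[0,0,0.004],[0,0,0]],[[0,0,0.008],[0,0,0]],[[0,0,0.012],[0,0,0]],[[0,0,0.014],[0,0,0]],[[0,0,0.014],[0,0,0]],[[0,0,0.014],[0,0,0]]])

```text
time_s: 24.45
position: [0.6648, 0.0708, 0.124]
tool_rot: [[-1.0, -0.0, 0.0], [-0.0, 1.0, -0.0], [-0.0, -0.0, -1.0]]
ft_force: [1.1, 0.0, -2.0]
grip_width: 0.0442
gripper_force: 41.5
```

Call:
step_arm(targets=[[[0.001,0.001,0.003],[0,0,0]],[[0.001,0.001,0.006],[0,0,0]],[[0.001,0.001,0.009],[0,0,0]],[[0.001,0.001,0.011],[0,0,0]],[[0.001,0.001,0.012],[0,0,0]],[[0.001,0.001,0.012],[0,0,0]],[[0.001,0.001,0.012],[0,0,0]]])

```text
time_s: 25.03
position: [0.6645, 0.0711, 0.1206]
tool_rot: [[-1.0, -0.0, 0.0], [-0.0, 1.0, -0.0], [-0.0, -0.0, -1.0]]
ft_force: [-0.3, 0.7, 2.4]
grip_width: 0.0445
gripper_force: 41.8
```

Call:
step_arm(targets=[[[0,0,0],[0,0,0]],[[0,0,0],[0,0,0]],[[0,0,0],[0,0,0]],[[0,0,0],[0,0,0]],[[0,0,0],[0,0,0]],[[0,0,0],[0,0,0]],[[0,0,0],[0,0,0]],[[0,0,0],[0,0,0]]], jaw=85)

```text
time_s: 25.7
position: [0.6645, 0.0711, 0.1203]
tool_rot: [[-1.0, -0.0, 0.0], [-0.0, 1.0, -0.0], [-0.0, -0.0, -1.0]]
ft_force: [0.3, 0.8, -0.2]
grip_width: 0.0848
gripper_force: 0.0
```

Call:
step_arm(targets=[[[0,0,-0.03],[0,0,0]],[[0,0,-0.1],[0,0,0]],[[0,0,-0.2],[0,0,0]],[[0,0,-0.3],[0,0,0]],[[0,0,-0.4],[0,0,0]],[[0,0,-0.46],[0,0,0]],[[0,0,-0.5],[0,0,0]],[[0,0,-0.5],[0,0,0]],[[0,0,-0.5],[0,0,0]]])

```text
time_s: 26.45
position: [0.6644, 0.0711, 0.2708]
tool_rot: [[-1.0, -0.0, 0.001], [-0.0, 1.0, -0.0], [-0.001, -0.0, -1.0]]
ft_force: [0.0, -0.6, -0.4]
grip_width: 0.0852
gripper_force: 0.0
```

Run:
```python
from h import *
o=rep();W=cam("wrist");save(W,"pics/w12.png")
print("S lid",top(W,(.664,.0715),.151,.023,.004),"knob",top(W,(.664,.0715),.1635,.009,.003));print("co",top(W,(.64,-.158),.017,.056,.004))
```

```text
t 26.45 p [0.6644 0.0711 0.2708] F [ 0.  -0.6 -0.4] w 85.2 g 0.0
S lid (array([0.6646, 0.0714]), 0.0201, np.float64(0.1511), array([0.6633, 0.0714], dtype=float32), 1068) knob (array([0.6641, 0.0714]), 0.0088, np.float64(0.1637), array([0.6641, 0.0715], dtype=float32), 260)
co (array([ 0.6375, -0.1572]), 0.056, np.float64(0.0171), array([ 0.6366, -0.1568], dtype=float32), 3585)
```

Call:
step_arm(targets=[[[0.04,-0.04,0],[0,0,0]],[[0.11,-0.12,0],[0,0,0]],[[0.2,-0.21,0],[0,0,0]],[[0.29,-0.3,0],[0,0,0]],[[0.38,-0.4,0],[0,0,0]],[[0.47,-0.5,0],[0,0,0]],[[0.56,-0.59,0],[0,0,0]],[[0.64,-0.68,0],[0,0,0]],[[0.7,-0.75,0],[0,0,0]],[[0.73,-0.79,0],[0,0,0]]])

```text
time_s: 27.33
position: [0.4431, -0.1674, 0.2694]
tool_rot: [[-1.0, 0.002, -0.002], [0.002, 1.0, 0.001], [0.002, 0.001, -1.0]]
ft_force: [0.9, 0.6, 1.1]
grip_width: 0.085
gripper_force: 0.0
```

Call:
step_arm(targets=[[[0.01,-0.02,0.05],[0,0,0]],[[0.01,-0.02,0.07],[0,0,0]],[[0.01,-0.02,0.07],[0,0,0]],[[0.01,-0.02,0.07],[0,0,0]]])

```text
time_s: 27.67
position: [0.4425, -0.1714, 0.2488]
tool_rot: [[-1.0, -0.0, -0.001], [-0.0, 1.0, 0.001], [0.001, 0.001, -1.0]]
ft_force: [-0.1, 1.1, 0.6]
grip_width: 0.085
gripper_force: 0.0
```

Run:
```python
from h import *
o=rep();W=cam("wrist");save(W,"pics/w13.png")
print("sh",top(W,(.457,-.172),.0735,.012,.0025),top(W,(.457,-.172),.07,.018,.006))
print("co",top(W,(.64,-.158),.017,.056,.004))
```

```text
t 27.67 p [ 0.4425 -0.1714  0.2488] F [-0.1  1.1  0.6] w 85.0 g 0.0
sh (array([ 0.4575, -0.172 ]), 0.0165, np.float64(0.074), array([ 0.4579, -0.1718], dtype=float32), 538) (array([ 0.4572, -0.1721]), 0.0199, np.float64(0.0723), array([ 0.4569, -0.1718], dtype=float32), 883)
co (array([ 0.6372, -0.1583]), 0.0555, np.float64(0.0168), array([ 0.6357, -0.1579], dtype=float32), 2403)
```

View pics/w12.png

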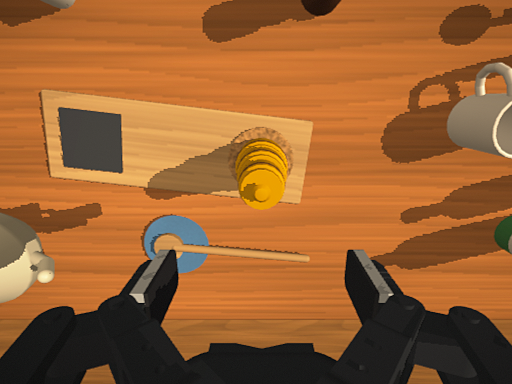

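The tower is centred at (262,165). Now the shaker, at (.4573, -.172).

Call:
step_arm(targets=[[[-0.049,-0.002,0.05],[0,0,0]],[[-0.049,-0.002,0.15],[0,0,0]],[[-0.049,-0.002,0.27],[0,0,0]],[[-0.049,-0.002,0.39],[0,0,0]],[[-0.049,-0.002,0.51],[0,0,0]],[[-0.049,-0.002,0.62],[0,0,0]],[[-0.049,-0.002,0.7],[0,0,0]],[[-0.049,-0.002,0.75],[0,0,0]],[[-0.049,-0.002,0.763],[0,0,0]],[[-0.049,-0.002,0.763],[0,0,0]]])

```text
time_s: 28.55
position: [0.4574, -0.1721, 0.02]
tool_rot: [[-1.0, -0.001, -0.001], [-0.001, 1.0, 0.001], [0.001, 0.001, -1.0]]
ft_force: [0.5, 0.8, 0.1]
grip_width: 0.0854
gripper_force: 0.0
```

Call:
step_arm(targets=[[[0,0,0],[0,0,0]],[[0,0,0],[0,0,0]],[[0,0,0],[0,0,0]],[[0,0,0],[0,0,0]],[[0,0,0],[0,0,0]],[[0,0,0],[0,0,0]],[[0,0,0],[0,0,0]],[[0,0,0],[0,0,0]],[[0,0,0],[0,0,0]]], jaw=25, grip_force=40)

```text
time_s: 29.3
position: [0.4576, -0.1725, 0.0214]
tool_rot: [[-1.0, 0.0, 0.002], [0.0, 1.0, -0.001], [-0.002, -0.001, -1.0]]
ft_force: [-0.4, 1.3, 5.8]
grip_width: 0.0385
gripper_force: 39.5
```

Call:
step_arm(targets=[[[0,0,-0.03],[0,0,0]],[[0,0,-0.09],[0,0,0]],[[0,0,-0.17],[0,0,0]],[[0,0,-0.26],[0,0,0]],[[0,0,-0.35],[0,0,0]],[[0,0,-0.44],[0,0,0]],[[0,0,-0.52],[0,0,0]],[[0,0,-0.58],[0,0,0]],[[0,0,-0.6],[0,0,0]],[[0,0,-0.6],[0,0,0]]])

```text
time_s: 30.13
position: [0.4574, -0.1727, 0.2019]
tool_rot: [[-1.0, -0.0, 0.002], [-0.0, 1.0, -0.002], [-0.002, -0.002, -1.0]]
ft_force: [0.1, -0.2, -1.2]
grip_width: 0.0382
gripper_force: 40.5
```

Run:
```python
from h import *
o=rep()
for n in("top","scene"):
    C=cam(n);print(n,"co",top(C,(.64,-.158),.017,.056,.004),"lid",top(C,(.664,.0715),.151,.023,.004),"M",top(C,(.664,.0715),.111,.028,.004),"L",top(C,(.664,.0715),.067,.033,.004))
```

```text
t 30.13 p [ 0.4574 -0.1727  0.2019] F [ 0.1 -0.2 -1.2] w 38.2 g 40.5
top co (array([ 0.6392, -0.1562]), 0.0537, np.float64(0.0168), array([ 0.6397, -0.1557], dtype=float32), 773) lid (array([0.6655, 0.0707]), 0.0199, np.float64(0.1507), array([0.6633, 0.0705], dtype=float32), 162) M (array([0.6442, 0.0712]), 0.0066, np.float64(0.1092), array([0.6442, 0.0712], dtype=float32), 18) L None
scene co (array([ 0.6405, -0.1589]), 0.0517, np.float64(0.0156), array([ 0.6417, -0.1598], dtype=float32), 730) lid (array([0.6684, 0.0704]), 0.0202, np.float64(0.1497), array([0.6669, 0.0671], dtype=float32), 86) M None L None
```

Call:
step_arm(targets=[[[-0.03,0.002,0],[0,0,0]],[[-0.09,0.01,0],[0,0,0]],[[-0.17,0.015,0],[0,0,0]],[[-0.26,0.02,0],[0,0,0]],[[-0.36,0.03,0],[0,0,0]],[[-0.45,0.04,0],[0,0,0]],[[-0.53,0.05,0],[0,0,0]],[[-0.58,0.052,0],[0,0,0]],[[-0.599,0.052,0],[0,0,0]],[[-0.599,0.052,0],[0,0,0]]])

```text
time_s: 31.07
position: [0.6376, -0.1566, 0.1984]
tool_rot: [[-1.0, -0.001, -0.002], [-0.001, 1.0, 0.001], [0.002, 0.001, -1.0]]
ft_force: [0.3, -0.1, -1.8]
grip_width: 0.038
gripper_force: 40.5
```

Run:
```python
from h import *
o=rep();W=cam("wrist");save(W,"pics/w14.png");z=o["position"][2]
g=W["img"].max(2);X=world(W)
m=((g<90)&(abs(X[...,2]-.017)<.008)&(np.linalg.norm(X[...,:2]-[.637,-.157],axis=2)<.065)).astype(np.uint8)
m=cv2.morphologyEx(m,cv2.MORPH_OPEN,np.ones((3,3)))
c=max(cv2.findContours(m,0,cv2.CHAIN_APPROX_NONE)[0],key=cv2.contourArea)[:,0]
r=cv2.minAreaRect((plane(W,c,.0171)[:,:2]*1000).astype(np.float32));print("rect",r, cv2.boundingRect(c))
print("co",top(W,(.637,-.157),.017,.056,.004))
for h in(.046,.049,.052):print("sh held",top(W,(.637,-.157),z+h,.018,.0025))
```

```text
t 31.07 p [ 0.6376 -0.1566  0.1984] F [ 0.3 -0.1 -1.8] w 38.0 g 40.5
rect ((637.3598022460938, -158.6318817138672), (78.50027465820312, 78.88928985595703), 83.32528686523438) (223, 136, 76, 74)
co (array([ 0.6372, -0.1579]), 0.0555, np.float64(0.0171), array([ 0.6362, -0.1579], dtype=float32), 4771)
sh held (array([ 0.6302, -0.1572]), 0.037, np.float64(0.245), array([ 0.6275, -0.1566], dtype=float32), 2157)
sh held (array([ 0.6314, -0.1571]), 0.0377, np.float64(0.2473), array([ 0.6295, -0.1569], dtype=float32), 2836)
sh held (array([ 0.63 , -0.157]), 0.0372, np.float64(0.251), array([ 0.6343, -0.1567], dtype=float32), 4234)
```

View pics/w14.png

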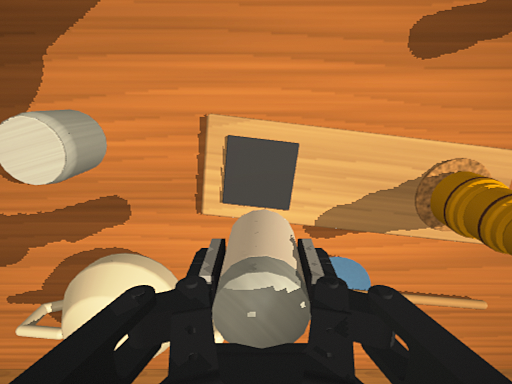

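The whole coaster is visible at (223..299, 136..210), so its centre is (.6373, -.1585). The shaker hangs upright in the hand.

Call:
step_arm(targets=[[[0,-0.006,0.03],[0,0,0]],[[0,-0.006,0.09],[0,0,0]],[[0,-0.006,0.17],[0,0,0]],[[0,-0.006,0.25],[0,0,0]],[[0,-0.006,0.33],[0,0,0]],[[0,-0.006,0.41],[0,0,0]],[[0,-0.006,0.47],[0,0,0]],[[0,-0.006,0.5],[0,0,0]],[[0,-0.006,0.51],[0,0,0]],[[0,-0.006,0.51],[0,0,0]]])

```text
time_s: 31.95
position: [0.6365, -0.1589, 0.0473]
tool_rot: [[-1.0, 0.0, -0.0], [0.0, 1.0, 0.0], [0.0, 0.0, -1.0]]
ft_force: [0.7, 0.0, -1.7]
grip_width: 0.0382
gripper_force: 40.4
```

Call:
step_arm(targets=[[[0,0,0.004],[0,0,0]],[[0,0,0.008],[0,0,0]],[[0,0,0.012],[0,0,0]],[[0,0,0.014],[0,0,0]],[[0,0,0.014],[0,0,0]],[[0,0,0.014],[0,0,0]]])

```text
time_s: 32.45
position: [0.6369, -0.1587, 0.0434]
tool_rot: [[-1.0, -0.0, 0.0], [-0.0, 1.0, -0.0], [-0.0, -0.0, -1.0]]
ft_force: [0.5, 0.2, -1.6]
grip_width: 0.0385
gripper_force: 40.4
```

Call:
step_arm(targets=[[[0,0,0.005],[0,0,0]],[[0,0,0.01],[0,0,0]],[[0,0,0.014],[0,0,0]],[[0,0,0.017],[0,0,0]],[[0,0,0.018],[0,0,0]],[[0,0,0.018],[0,0,0]],[[0,0,0.018],[0,0,0]]])

```text
time_s: 33.03
position: [0.6369, -0.1587, 0.0385]
tool_rot: [[-1.0, -0.0, 0.0], [-0.0, 1.0, -0.0], [-0.0, -0.0, -1.0]]
ft_force: [-2.3, 1.3, 5.7]
grip_width: 0.0388
gripper_force: 40.9
```

Call:
step_arm(targets=[[[0,0,0],[0,0,0]],[[0,0,0],[0,0,0]],[[0,0,0],[0,0,0]],[[0,0,0],[0,0,0]],[[0,0,0],[0,0,0]],[[0,0,0],[0,0,0]],[[0,0,0],[0,0,0]],[[0,0,0],[0,0,0]]], jaw=85)

```text
time_s: 33.7
position: [0.6369, -0.1587, 0.0378]
tool_rot: [[-1.0, 0.0, -0.0], [0.0, 1.0, 0.0], [0.0, 0.0, -1.0]]
ft_force: [0.0, -0.2, -0.1]
grip_width: 0.0852
gripper_force: 0.0
```

Call:
step_arm(targets=[[[0,0,-0.03],[0,0,0]],[[0,0,-0.1],[0,0,0]],[[0,0,-0.2],[0,0,0]],[[0,0,-0.32],[0,0,0]],[[0,0,-0.44],[0,0,0]],[[0,0,-0.56],[0,0,0]],[[0,0,-0.66],[0,0,0]],[[0,0,-0.7],[0,0,0]],[[0,0,-0.7],[0,0,0]],[[0,0,-0.7],[0,0,0]]])

```text
time_s: 34.53
position: [0.6367, -0.1586, 0.2481]
tool_rot: [[-1.0, -0.0, 0.001], [-0.0, 1.0, -0.0], [-0.001, -0.0, -1.0]]
ft_force: [0.1, 0.0, -1.1]
grip_width: 0.0853
gripper_force: 0.0
```

Run:
```python
from h import *
o=rep();W=cam("wrist");save(W,"pics/w15.png")
print("sh",top(W,(.637,-.158),.089,.018,.006),"co",top(W,(.637,-.158),.017,.056,.004))
```

```text
t 34.53 p [ 0.6367 -0.1586  0.2481] F [ 0.1  0.  -1.1] w 85.3 g 0.0
sh (array([ 0.6368, -0.158 ]), 0.0196, np.float64(0.0895), array([ 0.6365, -0.1581], dtype=float32), 1001) co (array([ 0.6376, -0.158 ]), 0.0556, np.float64(0.0171), array([ 0.6291, -0.1579], dtype=float32), 2398)
```

Call:
step_arm(targets=[[[0.03,0.04,-0.02],[0,0,0]],[[0.1,0.13,-0.06],[0,0,0]],[[0.18,0.24,-0.1],[0,0,0]],[[0.25,0.35,-0.1],[0,0,0]],[[0.32,0.46,-0.1],[0,0,0]],[[0.39,0.57,-0.1],[0,0,0]],[[0.46,0.68,-0.1],[0,0,0]],[[0.53,0.79,-0.1],[0,0,0]],[[0.6,0.89,-0.1],[0,0,0]],[[0.64,0.96,-0.1],[0,0,0]]])

```text
time_s: 35.42
position: [0.442, 0.1313, 0.2765]
tool_rot: [[-1.0, -0.001, -0.003], [-0.001, 1.0, 0.0], [0.003, 0.0, -1.0]]
ft_force: [1.0, -0.4, -0.2]
grip_width: 0.0849
gripper_force: 0.0
```

Call:
step_arm(targets=[[[0.017,0.04,0],[0,0,0]],[[0.017,0.04,0],[0,0,0]],[[0.017,0.04,0],[0,0,0]],[[0.017,0.04,0],[0,0,0]]])

```text
time_s: 35.75
position: [0.4399, 0.1407, 0.277]
tool_rot: [[-1.0, 0.0, -0.002], [0.0, 1.0, -0.0], [0.002, -0.0, -1.0]]
ft_force: [0.5, -0.3, -0.2]
grip_width: 0.0852
gripper_force: 0.0
```

Run:
```python
from h import *
o=rep();W=cam("wrist");save(W,"pics/w16.png")
print("ball",top(W,(.46,.141),.136,.008,.003),"head",top(W,(.46,.141),.1215,.021,.003))
X=world(W);q=X[(np.linalg.norm(X[...,:2]-[.46,.141],axis=2)<.04)&(X[...,2]>.05)];print(np.percentile(q[:,2],[50,90,99.5]),[ (round(a,3),q[abs(q[:,2]-a)<.003][:,1].min().round(4),q[abs(q[:,2]-a)<.003][:,1].max().round(4),q[abs(q[:,2]-a)<.003][:,0].min().round(4)) for a in(.09,.1,.11,.12)])
```

```text
t 35.75 p [0.4399 0.1407 0.277 ] F [ 0.5 -0.3 -0.2] w 85.2 g 0.0
ball (array([0.4605, 0.1431]), 0.0061, np.float64(0.1371), array([0.4604, 0.1429], dtype=float32), 94) head (array([0.4454, 0.1406]), 0.0122, np.float64(0.1228), array([0.4436, 0.1393], dtype=float32), 66)
[0.35635631 0.36218157 0.36404575] [(0.09, np.float64(0.1253), np.float64(0.1616), np.float64(0.4407)), (0.1, np.float64(0.1235), np.float64(0.1633), np.float64(0.4407)), (0.11, np.float64(0.123), np.float64(0.1614), np.float64(0.4407)), (0.12, np.float64(0.1223), np.float64(0.1633), np.float64(0.4407))]
```

View pics/w16.png

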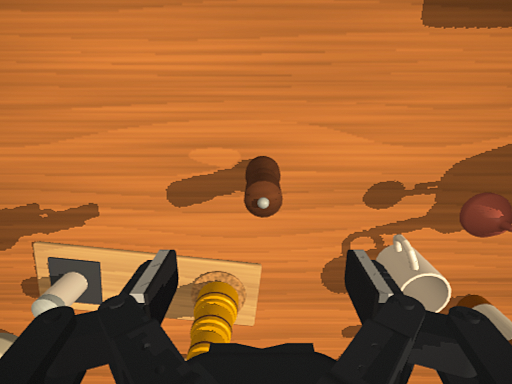

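The mill's ball is at (263,203) and its axis is at about (.461, .143). The head spans y .1223 to .1633.

Call:
step_arm(targets=[[[-0.035,0.004,0.02],[0,0,0]],[[-0.07,0.007,0.08],[0,0,0]],[[-0.07,0.007,0.16],[0,0,0]],[[-0.07,0.007,0.25],[0,0,0]],[[-0.07,0.007,0.35],[0,0,0]],[[-0.07,0.007,0.45],[0,0,0]],[[-0.07,0.007,0.55],[0,0,0]],[[-0.07,0.007,0.63],[0,0,0]],[[-0.07,0.007,0.66],[0,0,0]],[[-0.07,0.007,0.66],[0,0,0]]])

```text
time_s: 36.63
position: [0.4604, 0.1428, 0.0777]
tool_rot: [[-1.0, 0.001, -0.004], [0.001, 1.0, -0.0], [0.004, -0.0, -1.0]]
ft_force: [0.5, 0.2, -0.3]
grip_width: 0.0848
gripper_force: 0.0
```

Call:
step_arm(targets=[[[0,0,0],[0,0,0]],[[0,0,0],[0,0,0]],[[0,0,0],[0,0,0]],[[0,0,0],[0,0,0]],[[0,0,0],[0,0,0]],[[0,0,0],[0,0,0]],[[0,0,0],[0,0,0]],[[0,0,0],[0,0,0]],[[0,0,0],[0,0,0]]], jaw=25, grip_force=40)

```text
time_s: 37.38
position: [0.4615, 0.1433, 0.0811]
tool_rot: [[-1.0, -0.0, 0.003], [-0.0, 1.0, -0.0], [-0.003, -0.0, -1.0]]
ft_force: [0.3, -0.3, 6.9]
grip_width: 0.0408
gripper_force: 40.0
```

Call:
step_arm(targets=[[[0,0,-0.03],[0,0,0]],[[0,0,-0.09],[0,0,0]],[[0,0,-0.17],[0,0,0]],[[0,0,-0.26],[0,0,0]],[[0,0,-0.35],[0,0,0]],[[0,0,-0.42],[0,0,0]],[[0,0,-0.47],[0,0,0]],[[0,0,-0.5],[0,0,0]],[[0,0,-0.5],[0,0,0]],[[0,0,-0.5],[0,0,0]]])

```text
time_s: 38.22
position: [0.4604, 0.1434, 0.2296]
tool_rot: [[-1.0, -0.0, -0.0], [-0.0, 1.0, -0.0], [0.0, -0.0, -1.0]]
ft_force: [-0.5, 0.2, -2.7]
grip_width: 0.0417
gripper_force: 40.9
```

Call:
step_arm(targets=[[[0,-0.03,0],[0,0,0]],[[0,-0.09,0],[0,0,0]],[[0,-0.17,0],[0,0,0]],[[0,-0.26,0],[0,0,0]],[[-0.02,-0.35,0],[0,0,0]],[[-0.05,-0.44,0],[0,0,0]],[[-0.1,-0.52,0],[0,0,0]],[[-0.16,-0.58,0],[0,0,0]],[[-0.23,-0.61,0],[0,0,0]],[[-0.3,-0.624,0],[0,0,0]]])

```text
time_s: 39.05
position: [0.551, -0.0462, 0.2285]
tool_rot: [[-1.0, 0.002, -0.002], [0.002, 1.0, 0.0], [0.002, 0.0, -1.0]]
ft_force: [0.1, 0.2, -1.7]
grip_width: 0.0411
gripper_force: 41.0
```

Call:
step_arm(targets=[[[-0.07,0,0],[0,0,0]],[[-0.14,0,0],[0,0,0]],[[-0.21,0,0],[0,0,0]],[[-0.27,0,0],[0,0,0]],[[-0.31,0,0],[0,0,0]],[[-0.334,0,0],[0,0,0]],[[-0.334,0,0],[0,0,0]],[[-0.334,0,0],[0,0,0]],[[-0.334,0,0],[0,0,0]]])

```text
time_s: 39.8
position: [0.6502, -0.044, 0.2296]
tool_rot: [[-1.0, 0.0, -0.001], [0.0, 1.0, 0.0], [0.001, 0.0, -1.0]]
ft_force: [0.5, -0.4, -1.9]
grip_width: 0.0413
gripper_force: 41.0
```

Run:
```python
from h import *
o=rep();W=cam("wrist");save(W,"pics/w17.png")
X=world(W)
for a in(.155,.16,.17): 
    q=X[(np.linalg.norm(X[...,:2]-[.65,-.044],axis=2)<.05)&(abs(X[...,2]-a)<.003)];print(a,len(q),q.min(0).round(4) if len(q) else 0,q.max(0).round(4) if len(q) else 0)
q=X[(np.linalg.norm(X[...,:2]-[.65,-.044],axis=2)<.025)&(X[...,2]<.03)];print("board z",np.median(q[:,2]))
q=X[(np.linalg.norm(X[...,:2]-[.65,-.044],axis=2)<.035)&(X[...,2]>.1)];print("lowest",np.percentile(q[:,2],[1,5]))
# board outline: y-direction check of x centre
b=X[(abs(X[...,2]-.012)<.004)&(abs(X[...,1]+.044)<.03)];print("board x",np.percentile(b[:,0],[.5,99.5]))
print("co",top(W,(.637,-.158),.017,.056,.004),"S",top(W,(.664,.0715),.151,.023,.004))
```

```text
t 39.8 p [ 0.6502 -0.044   0.2296] F [ 0.5 -0.4 -1.9] w 41.3 g 41.0
0.155 109 [ 0.6251 -0.0677  0.1521] [ 0.6422 -0.0214  0.158 ]
0.16 103 [ 0.6253 -0.068   0.1571] [ 0.6429 -0.0219  0.1626]
0.17 307 [ 0.6252 -0.0685  0.1671] [ 0.6593 -0.0196  0.173 ]
board z 0.012159538266418274
lowest [0.16428456 0.18138906]
board x [0.58990234 0.66784154]
co (array([ 0.6374, -0.1572]), 0.0554, np.float64(0.0171), array([ 0.6297, -0.1483], dtype=float32), 2551) S (array([0.6644, 0.0703]), 0.0209, np.float64(0.151), array([0.6627, 0.0689], dtype=float32), 1397)
```

View pics/w17.png

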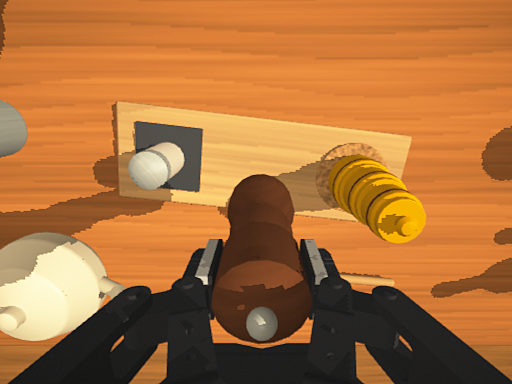

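The held mill's foot is centred at (.650, -.044), right over the board's bare centre. I lower it now.

Call:
step_arm(targets=[[[-0.002,0,0.03],[0,0,0]],[[-0.002,0,0.08],[0,0,0]],[[-0.002,0,0.15],[0,0,0]],[[-0.002,0,0.22],[0,0,0]],[[-0.002,0,0.29],[0,0,0]],[[-0.002,0,0.35],[0,0,0]],[[-0.002,0,0.4],[0,0,0]],[[-0.002,0,0.425],[0,0,0]],[[-0.002,0,0.43],[0,0,0]],[[-0.002,0,0.43],[0,0,0]]])

```text
time_s: 40.68
position: [0.6515, -0.0438, 0.1008]
tool_rot: [[-1.0, 0.0, -0.0], [0.0, 1.0, 0.0], [0.0, 0.0, -1.0]]
ft_force: [0.5, 0.5, -1.7]
grip_width: 0.0413
gripper_force: 41.0
```

Call:
step_arm(targets=[[[0,0,0.004],[0,0,0]],[[0,0,0.008],[0,0,0]],[[0,0,0.012],[0,0,0]],[[0,0,0.014],[0,0,0]],[[0,0,0.014],[0,0,0]],[[0,0,0.014],[0,0,0]]])

```text
time_s: 41.18
position: [0.6516, -0.0438, 0.0967]
tool_rot: [[-1.0, -0.0, 0.0], [-0.0, 1.0, -0.0], [-0.0, -0.0, -1.0]]
ft_force: [-0.1, 0.3, -1.6]
grip_width: 0.0414
gripper_force: 41.0
```

Call:
step_arm(targets=[[[0,0,0.003],[0,0,0]],[[0,0,0.006],[0,0,0]],[[0,0,0.009],[0,0,0]],[[0,0,0.011],[0,0,0]],[[0,0,0.012],[0,0,0]],[[0,0,0.012],[0,0,0]],[[0,0,0.012],[0,0,0]]])

```text
time_s: 41.77
position: [0.6516, -0.0439, 0.0932]
tool_rot: [[-1.0, 0.0, 0.0], [0.0, 1.0, -0.0], [-0.0, -0.0, -1.0]]
ft_force: [-0.5, -0.7, 0.1]
grip_width: 0.0412
gripper_force: 41.2
```

Call:
step_arm(targets=[[[0,0,0.001],[0,0,0]],[[0,0,0.002],[0,0,0]],[[0,0,0.003],[0,0,0]],[[0,0,0.003],[0,0,0]],[[0,0,0.003],[0,0,0]]])

```text
time_s: 42.18
position: [0.6518, -0.0439, 0.0932]
tool_rot: [[-1.0, -0.0, 0.001], [-0.0, 1.0, -0.0], [-0.001, -0.0, -1.0]]
ft_force: [-2.1, 0.3, 6.9]
grip_width: 0.0408
gripper_force: 41.6
```

Call:
step_arm(targets=[[[0,0,0],[0,0,0]],[[0,0,0],[0,0,0]],[[0,0,0],[0,0,0]],[[0,0,0],[0,0,0]],[[0,0,0],[0,0,0]],[[0,0,0],[0,0,0]],[[0,0,0],[0,0,0]]], jaw=70)

```text
time_s: 42.77
position: [0.6516, -0.0438, 0.092]
tool_rot: [[-1.0, -0.0, -0.0], [-0.0, 1.0, -0.0], [0.0, -0.0, -1.0]]
ft_force: [0.0, -0.7, -0.1]
grip_width: 0.0698
gripper_force: 0.0
```

Call:
step_arm(targets=[[[0,0,-0.02],[0,0,0]],[[0,0,-0.07],[0,0,0]],[[0,0,-0.14],[0,0,0]],[[0,0,-0.24],[0,0,0]],[[0,0,-0.34],[0,0,0]],[[0,0,-0.44],[0,0,0]],[[0,0,-0.54],[0,0,0]],[[0,0,-0.6],[0,0,0]],[[0,0,-0.6],[0,0,0]],[[0,0,-0.6],[0,0,0]]])

```text
time_s: 43.6
position: [0.6516, -0.0438, 0.2731]
tool_rot: [[-1.0, -0.0, 0.002], [-0.0, 1.0, -0.001], [-0.002, -0.001, -1.0]]
ft_force: [0.1, -0.0, -0.7]
grip_width: 0.0704
gripper_force: 0.0
```

Run:
```python
from h import *
o=rep();W=cam("wrist");save(W,"pics/w18.png");T=cam("top");S=cam("scene")
for n,C in(("w",W),("t",T),("s",S)):
    print(n,"ball",top(C,(.652,-.044),.149,.008,.003),"sh",top(C,(.637,-.158),.089,.018,.006),"S",top(C,(.664,.0715),.151,.023,.004),"mug",top(C,(.615,.36),.083,.036),"tin",top(C,(.604,-.368),.075,.035))
a=S["img"][130:310,170:390];cv2.imwrite("pics/fin.png",cv2.cvtColor(cv2.resize(a,None,fx=3,fy=3,interpolation=cv2.INTER_CUBIC),cv2.COLOR_RGB2BGR))
```

```text
t 43.6 p [ 0.6516 -0.0438  0.2731] F [ 0.1 -0.  -0.7] w 70.4 g 0.0
w ball (array([ 0.6522, -0.0444]), 0.0055, np.float64(0.1494), array([ 0.6513, -0.0443], dtype=float32), 111) sh (array([ 0.6372, -0.156 ]), 0.0198, np.float64(0.0896), array([ 0.6368, -0.156 ], dtype=float32), 907) S (array([0.6645, 0.0702]), 0.0208, np.float64(0.151), array([0.6632, 0.0693], dtype=float32), 1029) mug None tin (array([ 0.6077, -0.3427]), 0.0202, np.float64(0.0748), array([ 0.6084, -0.3403], dtype=float32), 206)
t ball None sh (array([ 0.6379, -0.158 ]), 0.0196, np.float64(0.089), array([ 0.6376, -0.158 ], dtype=float32), 172) S None mug (array([0.6285, 0.3836]), 0.0208, np.float64(0.0833), array([0.6283, 0.3869], dtype=float32), 40) tin (array([ 0.6033, -0.3669]), 0.0329, np.float64(0.0749), array([ 0.6031, -0.3678], dtype=float32), 472)
s ball (array([ 0.6554, -0.0451]), 0.0046, np.float64(0.148), array([ 0.6551, -0.0448], dtype=float32), 11) sh (array([ 0.642 , -0.1591]), 0.0194, np.float64(0.0875), array([ 0.6422, -0.1588], dtype=float32), 153) S (array([0.669 , 0.0701]), 0.0194, np.float64(0.1497), array([0.6719, 0.0666], dtype=float32), 91) mug None tin (array([ 0.6052, -0.3676]), 0.0318, np.float64(0.0736), array([ 0.6054, -0.368 ], dtype=float32), 555)
```

View pics/fin.png

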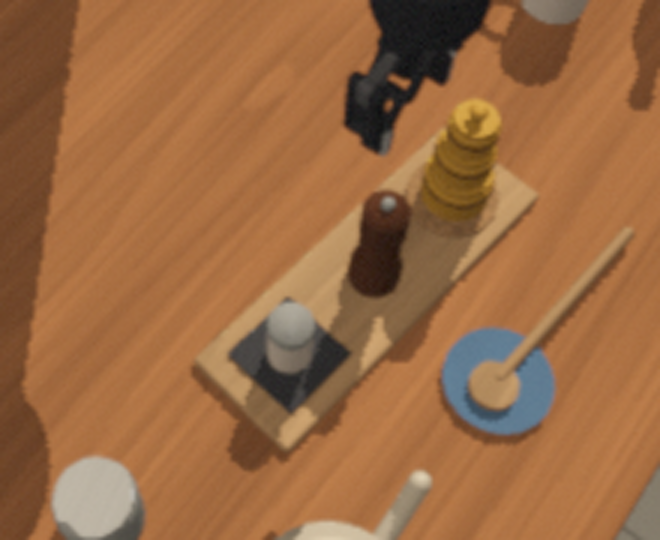

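View pics/w18.png

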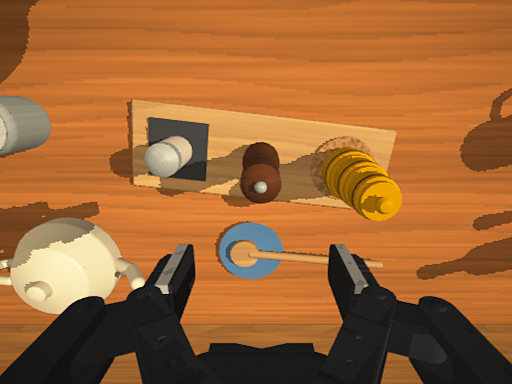

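The tower, the mill at (261,175) and the shaker at (170,155) all stand upright and are centred to about 1 to 2 mm. The arm is clear, so I hand in.

```bash
python3 -c "
from rig import close_job
print(close_job())"
```

```text
the job is handed in; nothing more can be done
None
```

The job is handed in at about 44 s: the jar tower stands on the mat, the shaker on the coaster and the mill at the board's centre, all upright and within about 2 mm of centre by the wrist camera, and I never touched the mug or the tin.

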